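Latch the medicine transport case

ROBOT

A 6-joint arm with a two-finger parallel gripper is mounted at the origin on a cart in front of the work surface, level with it; the furniture and walls round the work are solid. World frame = base frame: x ahead of the robot, y to its left, z up, the work surface at z = 0. Lengths are in m, angles in rad, forces in N, time in s.
With the tool pointing down it reaches from about 0.425 to 0.95 m from the base axis. Payload 3.5 kg.
Tool frame: the origin (TCP) lies at the very end of the fingers, on their centre line; the grasp point (between the pads) lies 19 mm behind it; z points along the fingers, y is the line along which they close (so a half turn about z gives the same grasp; the last joint's range is limited). The gripper opens to 85 mm and grips with 20 to 120 N. Pads are 22 mm wide; open, the fingers measure 114 mm over their backs; the gripper's body (76 mm by 85 mm) begins 54 mm behind the grasp point. The pads swing forward as they close: fully open they stand 13 mm farther back than shut.
Start: joints at [-1.392, 0.286, 1.577, -0, 1.279, -0.15], TCP at [0.218, -0.639, 0.231] pointing down, gripper open.
Joint ranges: [-2.77, 2.77], [-0.9, 2.22], [0.21, 2.48], [-1.53, 4.67], [0.24, 2.81], [-2.84, 2.84]. Speed limits (rad/s): [2.79, 2.79, 3.14, 3.14, 3.14, 3.14].

INTERFACE

Orientations are given as a unit quaternion [x, y, z, w].
In Python, from plant import ctrl gives the robot as it stands.
- The arm moves only by the tool carry_out, never from a script. Its argument "deltas" is one flat list of numbers, 6 for each row, row after row: the shift along the tool's x, y, z in m, then the turn, a rotation vector about the tool's x, y, z in rad. A call has 1 to 5 rows; each row is the pose to reach, as a shift and turn from the pose commanded when the call began, along the tool's axes at that moment; what a row does not reach only later rows make up. A row lasts 1/8 s, in which the tool goes at most 62.5 mm and 10.7 degrees, less where a joint would pass 70% of its speed; a pose out of reach is approached as far as the arm can. A call with a gripper value outside its range is refused whole. "grip" is the opening in per cent of the stroke, from 0 (shut) to 100 (fully open), set as the call begins (left out, the last holds). The fingers move at their own pace and stop on an object; "grip_force" is the grip in N (left out, the last holds). Time passes only in rows, so rows that repeat a pose let the fingers close. It gives the time, the measured TCP pose, the force, the opening and the grip force at its end, in the units of the state.
- ctrl.get_state(): the state, without advancing time (a new reading comes with each control period).
- ctrl.read_camera(name): name is "scene" or "side" or "wrist"; returns (picture, depth): 420x560x3 uint8, red, green, blue; 420x560 float32, m along the optical axis (not along the pixel's ray), 0 where there is no reading.
- ctrl.camera_model(name): a dict with "intrinsics" (3x3 intrinsics, pixels), "k1" (the pictures are not rectified: a ray, as slopes to the right and down, at radius r is drawn at 1 + k1 r^2 times it, then the intrinsics apply), "extrinsics" (4x4, takes a point from world to camera coordinates); the wrist camera has in their place "hand_eye" (4x4, takes a point from camera to tool coordinates, whose origin is the TCP and whose axes are the flange's). Camera axes: x right, y down, z forward; pixel columns grow to the right and rows downward; lengths in m; the calibration is good to about 2 mm. A picture is of the moment at which its call begins: read the wrist's pose just before it. camera_model takes no time and is no camera call.
- ctrl.sign_off(): hands the job in; it is judged then, once.
Trained networks look in the newest picture that a camera, given by its name, has taken for a name from the list of things; names that differ only in an ending like _2 or _b are one class to them, and where a whole thing is asked for, a point or a joint stands for the part that bears it (a point fixed in the world has none). Each returns a list of dicts, best first, with "score" (0 to 1); they miss things now and then, are a little off and sometimes report something else, mostly with a low value. They report only what shows in the picture. A call takes as long as a camera call.
- ctrl.find_in(camera, query): "uv" ([column, row] in pixels, amid what is visible of it).
The state is a dict: "time": time; "qpos": joint angles; "dq": joint speeds; "joint_efforts": joint torques, N m; "eef_pos": TCP position; "tcp_rot": TCP orientation; "contact_force": force on the tool from outside, world axes, zero at the start; "wrist_torque": the same for the moment, N m; "opening": opening from 0.0 (shut) to 1.0 (fully open); "finger_force": force on a finger pad.
Only numpy, scipy, OpenCV 4.12 (cv2) and the standard library are available. Lean on these libraries where they do the work, as an engineer would, in place of code of your own. Each camera call takes 0.05 s, during which the arm holds its last target. There are 200 camera calls.

TASK

Close up the grey medicine transport case: shut its lid fully, swing the wire loop of the front latch up and over so that its crossbar lies behind the upturned lip of the keeper on the lid, then push the latch lever down past centre until it is flat against the case and the lid is clamped. Leave the loop hooked, let go of everything, and do not knock over or push away the things standing around.

Things in the scene. Friction and masses are not known exactly. Their poses are not given: they have to be found in the camera images.
- case: Grey plastic case, fixed, turned about the vertical: its latch front faces the robot and somewhat to its right. Lower half 150 (x) x 160 (y) x 135 mm high, 180 with lid shut. Origin: centre of the underside; x points from the front into the case, y along all hinge lines, z up; front face at x = -75. Lid, lever and loop all turn right-handed about +y.
- lid (a joint): Lid angle, rad: 0 shut, up to 1.3 open (front edge up). Hinge line at x = +75, z = 135 mm in the case frame. Stiff hinge: the lid stays where left, about 3 N at the front edge moves it. Lid 45 mm high, front skirt flush with the case front; a low carry handle on its middle stands 12 mm above the top.
- lid_edge (a point): Point on the lid's top surface, mid-width, 7 mm behind its front top edge; 143 mm from the hinge line along the lid and 45 above it. A good place to push the lid shut from above.
- keeper_seat (a point): Seat of the loop's crossbar centre in the keeper, a 34 mm wide steel hook on the lid's front skirt; lid shut: x = -84, z = 150 in the case frame. Ledge top 3.5 mm below this point; upturned lip 6 to 10 mm further out, its top 4.5 above; skirt face 9 mm behind. Moves with the lid; sprung, drawn down 2 to 3 mm at about 20 N when clamped.
- lever (a joint): Angle of the steel latch lever on the case front, rad: 0 = clamped, flat on the front, pointing straight down; 1.57 = straight out; up to 2.3. Friction holds it where left. With the loop hooked it is pushed down against the spring (about 5 N at the pad) and snaps home below about 0.25.
- lever_pivot (a point): Middle of the lever's hinge line, 12 out from the front face, 95 above the worktop. Fixed to the case.
- lever_pad (a point): Middle of the lever's outer face (its upper face when it sticks out), 52 from the pivot along the lever and 6 off the line through the pivot. The lever is a bar 34 wide and 8 thick which reaches 73 from the pivot. Good place to push.
- bail_hinge (a point): Middle of the wire loop's hinge line on the lever: 22 mm from the lever pivot, moving with the lever; from the pivot it lies at the angle lever - 0.28 rad, measured like the lever's.
- bail (a joint): Angle of the wire loop to the lever, rad: 0 = on its stop, 0.6 above the lever's direction, where it lies at the start; up to 3.0, swinging up and over to the lid. Direction hinge to crossbar is at lever + bail + 0.6 from straight down (1.57 straight out, 3.14 up, more: leaning to the lid). Nearly frictionless: falls outward below 3.14, onto the lid beyond.
- bail_bar (a point): Centre of the loop's crossbar, 50 mm long, 7 diameter, 73.2 from the loop hinge. The loop's legs (6 diameter) run 25 either side of the middle. With the lever up as at the start the bar clears the keeper's lip as the loop swings over.
- bail_tongue (a point): Grip point on the tongue that sticks out beyond the crossbar, 26 past the bar's centre: a steel tongue 18 wide along the hinge direction, 9 thick, ending 37 past the bar. Can be gripped across its 18 mm width with the fingers closing along the case's y axis.
- med_bottle: Amber pill bottle with a white cap, 46 diameter, 85 high, loose bystander beside the case. Origin: centre of its underside.
- med_box: Small upright medicine carton 41x55x85, loose bystander near the latch's side. Origin: centre of its underside.
- mug: White mug 78x110x97, loose bystander. Origin: centre of its underside.
- stamp: Self-inking stamp with black grip, 41x57x95, loose bystander. Origin: centre of its underside.
- sanitiser: Pump bottle 48x75x184, loose bystander. Origin: centre of its underside.

How it is judged:
By the outcome, as a careful person would: the job done as asked, in the order asked, and still so for the second after the job is handed in, with the robot touching nothing.
It also fails if it takes over 61 s, if anything falls off the work surface, if the arm or the gripper's body presses on something with over 40 N, if the wrist force passes 120 N, or if a joint passes its speed limit or range.

## Working session

There is one attempt and no reset: what is moved stays moved. The work goes in short steps, Python scripts to look and compute and a tool call to move; the robot and the scene stay as the last step left them, time stands still between calls to the robot, and variables do not carry over. Pictures are saved under pics/ and viewed, at most 10 in all, crops included, and the job is handed in when it is done.

Besides the shell and the picture viewer there is one more tool, called as name(argument=value, ...) on one line, values as JSON. carry_out: Moves the arm, as the interface text tells. Its arguments: {"type":"object","properties":{"deltas":{"type":"array"},"grip":{"type":"number"},"grip_force":{"type":"number"}},"required":["deltas"]}

```bash
mkdir -p pics; ls; cat > h.py <<'E'
import numpy as np, cv2
from scipy.spatial.transform import Rotation as R
from plant import ctrl
def cam(name):
    m=ctrl.camera_model(name); s=ctrl.get_state()
    K=np.array(m["intrinsics"]);
    if "extrinsics" in m: T=np.linalg.inv(np.array(m["extrinsics"]))
    else:
        W=np.eye(4);W[:3,:3]=R.from_quat(s["tcp_rot"]).as_matrix();W[:3,3]=s["eef_pos"]
        T=W@np.array(m["hand_eye"])
    return K,m["k1"],T
def ray(K,k1,uv):
    d=np.array([(uv[0]-K[0,2])/K[0,0],(uv[1]-K[1,2])/K[1,1]]); p=d.copy()
    for _ in range(20): p=d/(1+k1*(p@p))
    return p
def px(c,dep,uv,w=2):
    K,k1,T=c; u,v=int(round(uv[0])),int(round(uv[1]))
    a=dep[max(v-w,0):v+w+1,max(u-w,0):u+w+1]; a=a[a>0]
    if not len(a): return None
    z=np.median(a); p=ray(K,k1,uv)
    return (T@[p[0]*z,p[1]*z,z,1])[:3]
def proj(c,P):
    K,k1,T=c; q=np.linalg.inv(T)@np.append(P,1); s=q[:2]/q[2]; s=s*(1+k1*(s@s)); return K[:2,:2]@s+K[:2,2]
def cloud(c,dep):
    K,k1,T=c; v,u=np.nonzero(dep>0); d=np.stack([(u-K[0,2])/K[0,0],(v-K[1,2])/K[1,1]],1); p=d.copy()
    for _ in range(20): p=d/(1+k1*(p**2).sum(1)[:,None])
    z=dep[v,u]; X=np.c_[p*z[:,None],z]; return X@T[:3,:3].T+T[:3,3],u,v
E
python3 - <<'E'
from h import *
np.set_printoptions(precision=4,suppress=True)
for n in ["scene","side"]:
    c=cam(n); im,d=ctrl.read_camera(n); cv2.imwrite(f"pics/{n}0.png",im[:,:,::-1]); np.savez(f"{n}0.npz",im=im,d=d)
    for q in ["case","lid_edge","keeper_seat","lever_pivot","lever_pad","bail_hinge","bail_bar","bail_tongue","med_bottle","med_box","mug","stamp","sanitiser"]:
        r=ctrl.find_in(n,q)
        for x in r[:1]: print(n,q,round(x["score"],2),np.round(x["uv"]),px(c,d,x["uv"]))
print(ctrl.get_state())
E
```

```text
pics
scene case 0.8 [336. 208.] [ 0.6134 -0.2684  0.0758]
scene lid_edge 0.92 [333. 181.] [ 0.536  -0.2464  0.2304]
scene lever_pivot 0.59 [336. 206.] [ 0.6129 -0.2697  0.0837]
scene lever_pad 0.57 [357. 227.] [ 0.4555 -0.3087  0.1328]
scene bail_hinge 0.56 [353. 225.] [ 0.4875 -0.3017  0.114 ]
scene bail_bar 0.56 [364. 219.] [ 0.4772 -0.3292  0.1424]
scene med_bottle 0.5 [284. 217.] [ 0.5662 -0.1109  0.0815]
scene med_box 0.81 [404. 241.] [ 0.4959 -0.4583  0.0429]
scene mug 0.72 [187. 234.] [0.4865 0.1614 0.0893]
scene sanitiser 0.55 [147. 216.] [0.5855 0.2948 0.0797]
side keeper_seat 0.57 [342. 193.] [ 0.5921 -0.3238  0.1315]
side lever_pivot 0.66 [338. 215.] [ 0.5183 -0.285   0.109 ]
side lever_pad 0.48 [349. 217.] [ 0.454  -0.2915  0.1577]
side bail_hinge 0.72 [347. 216.] [ 0.5092 -0.3144  0.1069]
side bail_bar 0.54 [354. 216.] [ 0.4887 -0.3252  0.1236]
side bail_tongue 0.73 [341. 215.] [ 0.5186 -0.2968  0.1053]
side med_box 0.61 [383. 220.] [ 0.4974 -0.446   0.0652]
side mug 0.89 [202. 248.] [0.4912 0.1661 0.0939]
side stamp 0.83 [252. 228.] [ 0.5598 -0.0034  0.0714]
side sanitiser 0.73 [157. 235.] [0.5879 0.2993 0.0847]
{'time': 1.4, 'qpos': array([-1.392 ,  0.2863,  1.5767,  0.    ,  1.2786, -0.15  ]), 'dq': array([-0.0018,  0.0003,  0.    ,  0.0012,  0.0006, -0.0019]), 'joint_efforts': array([  0.0002, -40.5959, -29.2929,  -0.0001,   0.0006,   0.    ]), 'eef_pos': array([ 0.218 , -0.6388,  0.2313]), 'tcp_rot': array([ 0.9865,  0.1637,  0.    , -0.    ]), 'contact_force': array([-0.173 , -0.9641, -0.1371]), 'wrist_torque': array([ 0.0382, -0.0641, -0.0797]), 'finger_force': 0.0, 'opening': 0.9950010135606208}
```

```bash
python3 - <<'E'
import cv2,numpy as np
a=cv2.imread("pics/scene0.png")[120:290,240:440];b=cv2.imread("pics/side0.png")[120:290,240:440]
cv2.imwrite("pics/both.png",np.vstack([cv2.resize(x,(700,300) if 0 else (600,300),interpolation=2)if 0 else cv2.resize(x,None,fx=1.76,fy=1.76,interpolation=2) for x in (a,b)]))
o=np.hstack([cv2.resize(x,None,fx=2,fy=2.5,interpolation=2) if 0 else cv2.resize(x,None,fx=2,fy=2,interpolation=2) for x in (a,b)])
cv2.imwrite("pics/both.png",o)
E
```

```text
(no output)
```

View pics/scene0.png

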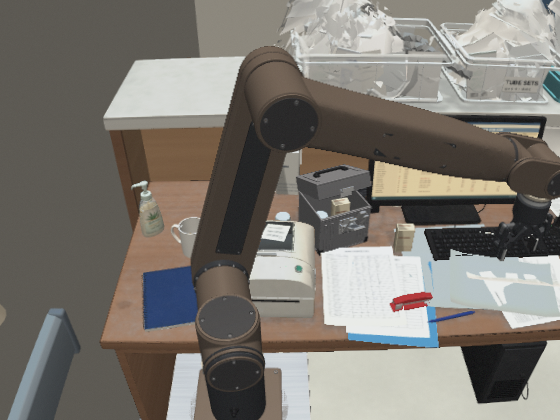

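View pics/both.png

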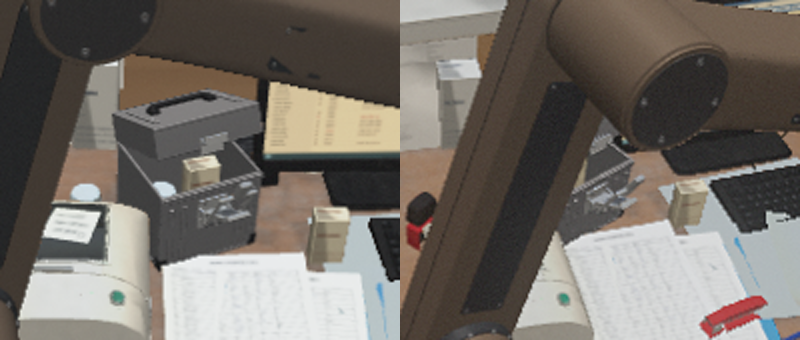

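The case (scene approx. 300–370, 165–250) stands with its lid open. The latch is on the front near (352,224), the carton at (404,240), the bottle cap at (284,217), and a printer in front-left at (285,270). Next I fit the case pose to the depth cloud.

```bash
python3 - <<'E'
from h import *
np.set_printoptions(precision=4,suppress=True)
c=cam("scene"); f=np.load("scene0.npz"); P,u,v=cloud(c,f["d"])
m=(P[:,0]>.40)&(P[:,0]<.8)&(P[:,1]>-.42)&(P[:,1]<-.12)&(P[:,2]>.012)&(P[:,2]<.34)&(u>290)&(u<375)
Q=P[m]; print(len(Q))
# front plane: RANSAC on z<0.13
F=Q[(Q[:,2]<.13)]; rng=np.random.default_rng(0); best=(0,)
for _ in range(3000):
    a,b=F[rng.choice(len(F),2,False),:2]; t=b-a
    if np.hypot(*t)<.05: continue
    n=np.array([-t[1],t[0]])/np.hypot(*t); s=abs((F[:,:2]-a)@n)<.004
    if s.sum()>best[0]: best=(s.sum(),n,a,s)
k,n,a,s=best; G=F[s]; mu=G[:,:2].mean(0); w,V=np.linalg.eigh(np.cov((G[:,:2]-mu).T)); n=V[:,0]
n=n if n[0]<0 else -n
print("front",k,n,n@mu,"yaw of case x",np.degrees(np.arctan2(-n[1],-n[0])))
t=np.array([n[1],-n[0]]); # case y = z x x ; x=-n -> y = (n1,-n0)
print("y ext",np.percentile(G[:,:2]@t,[0,1,3,50,97,99,100]), "z",np.percentile(G[:,2],[1,99]))
ce=n*(n@mu-.075)
# lid
L=Q[Q[:,2]>.14]; X=-(L[:,:2]@n)+n@mu; Y=L[:,:2]@t
H=np.c_[X,Y,L[:,2]]
for x0 in np.arange(-.1,.2,.02):
    h=H[(X>=x0)&(X<x0+.02)]
    if len(h)>3: print(round(x0,2),len(h),np.percentile(h[:,2],[5,50,95]),np.percentile(h[:,1],[2,98]))
# stuff sticking out of front
O=P[(u>290)&(u<390)&(P[:,2]>.02)&(P[:,2]<.3)]; X=-(O[:,:2]@n)+n@mu;Y=O[:,:2]@t
o=(X<-.015)&(X>-.2)&(Y<np.median(G[:,:2]@t)+.1)&(Y>np.median(G[:,:2]@t)-.12); 
print(np.c_[X,Y,O[:,2]][o][::6][:60])
E
```

```text
5985
front 1076 [-0.9251 -0.3797] -0.3705063240503844 yaw of case x 22.316353985553715
y ext [-0.5419 -0.5379 -0.5345 -0.4412 -0.3827 -0.3806 -0.3374] z [0.0129 0.1294]
-0.1 28 [0.1812 0.1913 0.1987] [-0.4667 -0.4518]
-0.08 67 [0.1478 0.1656 0.1869] [-0.4841 -0.308 ]
-0.06 73 [0.1408 0.1515 0.1614] [-0.4628 -0.2746]
-0.04 66 [0.1429 0.1525 0.1595] [-0.3237 -0.2784]
-0.02 61 [0.1411 0.1511 0.2147] [-0.4761 -0.2871]
0.0 367 [0.1879 0.2031 0.2177] [-0.5347 -0.307 ]
0.02 605 [0.2031 0.2227 0.2343] [-0.5397 -0.3795]
0.04 150 [0.189  0.2248 0.2304] [-0.5349 -0.3786]
0.06 226 [0.1489 0.2127 0.2224] [-0.5937 -0.379 ]
0.08 238 [0.1707 0.2083 0.222 ] [-0.5938 -0.3788]
0.1 195 [0.1654 0.2029 0.2111] [-0.5396 -0.3788]
0.12 103 [0.1539 0.1929 0.2059] [-0.536  -0.3782]
0.14 71 [0.1459 0.1794 0.188 ] [-0.5403 -0.3781]
0.16 38 [0.17   0.176  0.1792] [-0.5392 -0.3801]
[[-0.0791 -0.4607  0.1962]
 [-0.0838 -0.4611  0.1961]
 [-0.0856 -0.4571  0.1953]
 [-0.0872 -0.4533  0.1944]
 [-0.0837 -0.4528  0.1887]
 [-0.0701 -0.4838  0.1689]
 [-0.0805 -0.4614  0.1803]
 [-0.069  -0.4536  0.171 ]
 [-0.0761 -0.4678  0
[... 225 characters left out ...]
-0.0589 -0.437   0.1449]
 [-0.0302 -0.4743  0.111 ]
 [-0.053  -0.4346  0.1377]
 [-0.0329 -0.4663  0.112 ]
 [-0.0511 -0.4742  0.1232]
 [-0.019  -0.4492  0.1037]
 [-0.0397 -0.4559  0.1171]
 [-0.0529 -0.4668  0.1234]
 [-0.0698 -0.4751  0.1334]
 [-0.053  -0.4351  0.1306]
 [-0.0549 -0.453   0.126 ]
 [-0.0724 -0.4609  0.1366]
 [-0.0175 -0.4408  0.098 ]
 [-0.0436 -0.4443  0.1168]
 [-0.0682 -0.448   0.1343]
 [-0.0733 -0.4639  0.1328]
 [-0.0356 -0.4463  0.1064]
 [-0.0661 -0.4465  0.1297]
 [-0.0718 -0.462   0.1288]
 [-0.0367 -0.4459  0.1038]
 [-0.0671 -0.4462  0.127 ]
 [-0.0211 -0.3455  0.1223]
 [-0.0394 -0.4445  0.1027]
 [-0.0188 -0.3498  0.1155]
 [-0.0384 -0.4487  0.0969]
 [-0.0345 -0.3422  0.1197]]
```

```bash
cat >> h.py <<'E'
YAW=np.radians(22.316); cx=np.array([np.cos(YAW),np.sin(YAW),0]); cy=np.array([-np.sin(YAW),np.cos(YAW),0]); cz=np.array([0,0,1.])
C=np.c_[cx,cy,cz]; O=np.array([0.5864,-0.2554,0.])
def w(p): return O+C@(np.array(p)/1000)          # case mm -> world
def c_(P): return C.T@(np.asarray(P)-O)*1000
def toolR(th): # tilt deg: tool points down and towards +case x
    t=np.radians(th); z=np.sin(t)*cx-np.cos(t)*cz; y=-cy; return np.c_[np.cross(y,z),y,z]
def delta(p,th,base=None):  # base=(case mm,tilt) commanded; else measured
    s=ctrl.get_state()
    if base: P0,R0=w(base[0]),toolR(base[1])
    else: P0,R0=np.array(s["eef_pos"]),R.from_quat(s["tcp_rot"]).as_matrix()
    return np.round(np.r_[R0.T@(w(p)-P0),R.from_matrix(R0.T@toolR(th)).as_rotvec()],4).tolist()
def st():
    s=ctrl.get_state(); Rm=R.from_quat(s["tcp_rot"]).as_matrix()
    print("t",round(s["time"],2),"tcp case",np.round(c_(s["eef_pos"]),1),"tilt",np.round(np.degrees(R.from_matrix(toolR(0).T@Rm).as_rotvec()),1),"F case",np.round(C.T@s["contact_force"],1),"q",np.round(s["qpos"],2))
E
python3 - <<'E'
from h import *
st()
s=c_(ctrl.get_state()["eef_pos"]); print(s)
print(delta([-43,0,300],0), delta([s[0],s[1],330],0))
f=np.load("scene0.npz"); c=cam("scene"); P,u,v=cloud(c,f["d"])
m=(u>245)&(u<318)&(v>215)&(v<320)&(P[:,2]>.03); Q=P[m]; print("printer",np.percentile(Q,[2,50,98],axis=0).round(3))
Q2=(Q-O)@C*1000; print(np.percentile(Q2,[2,50,98],axis=0).round(0))
E
```

```text
t 1.4 tcp case [-486.4 -214.8  231.3] tilt [0.  0.  3.5] F case [-0.5 -0.8 -0.1] q [-1.39  0.29  1.58  0.    1.28 -0.15]
[-486.38748012 -214.78559037  231.29949415]
[0.4295, -0.2413, -0.0687, -0.0001, -0.0, -0.0607] [0.0, -0.0, -0.0987, -0.0001, -0.0, -0.0607]
printer [[ 0.015 -0.19   0.039]
 [ 0.26  -0.1    0.152]
 [ 0.555 -0.031  0.382]]
[[-450.   77.   39.]
 [-234.  252.  152.]
 [   7.  409.  382.]]
```

carry_out(deltas=[0.02, 0, -0.06, 0, 0, -0.06, 0.43, -0.24, -0.07, 0, 0, -0.06, 0.43, -0.24, -0.07, 0, 0, -0.06, 0.43, -0.24, -0.07, 0, 0, -0.06, 0.43, -0.24, -0.07, 0, 0, -0.06], grip=0, grip_force=40)

```text
time: 2.02
eef_pos: [0.4012, -0.4417, 0.2965]
tcp_rot: [0.981, 0.193, 0.0, 0.0]
contact_force: [1.0, -0.8, 0.6]
opening: 0.0
finger_force: 0.0
```

```bash
python3 - <<'E'
from h import *
st(); print(delta([-43,0,300],0))
E
```

```text
t 2.02 tcp case [-242.1 -102.   296.5] tilt [-0.   0.   0.1] F case [ 0.6 -1.1  0.6] q [-1.    0.07  1.7   0.    1.37  0.18]
[0.199, -0.1022, -0.0035, 0.0007, -0.0003, -0.001]
```

carry_out(deltas=[0.2, -0.102, -0.003, 0, 0, 0, 0.2, -0.102, -0.003, 0, 0, 0, 0.2, -0.102, -0.003, 0, 0, 0, 0.2, -0.102, -0.003, 0, 0, 0, 0.2, -0.102, 0.04, 0, 0, 0])

```text
time: 2.65
eef_pos: [0.5503, -0.2721, 0.2609]
tcp_rot: [0.981, 0.195, 0.004, 0.004]
contact_force: [-0.2, -0.7, -1.6]
opening: -0.002
finger_force: 0.0
```

```bash
python3 - <<'E'
from h import *
st(); b=([-43,0,256],0)
for a in (.375,.25,.12,.0,-.02): x=75-143*np.cos(a)+45*np.sin(a); z=135+143*np.sin(a)+45*np.cos(a); print(x,z,delta([x,0,z],0))
im,d=ctrl.read_camera("wrist"); cv2.imwrite("pics/w1.png",im[:,:,::-1])
E
```

```text
t 2.65 tcp case [-39.7  -1.7 260.9] tilt [-0.5  0.3 -0.2] F case [-0.4 -0.6 -1.6] q [-0.62  0.13  1.71  0.    1.3   0.55]
-41.5803261245888 229.24981464535892 [-0.002, -0.002, 0.0316, 0.0087, -0.0059, 0.0038]
-52.421298138168666 213.97982515037577 [-0.013, -0.0022, 0.0468, 0.0087, -0.0059, 0.0038]
-61.584585599101516 196.79523425573944 [-0.0222, -0.0023, 0.064, 0.0087, -0.0059, 0.0038]
-68.0 180.0 [-0.0288, -0.0025, 0.0807, 0.0087, -0.0059, 0.0038]
-68.87134095452062 177.13119096284936 [-0.0296, -0.0025, 0.0836, 0.0087, -0.0059, 0.0038]
```

View pics/w1.png

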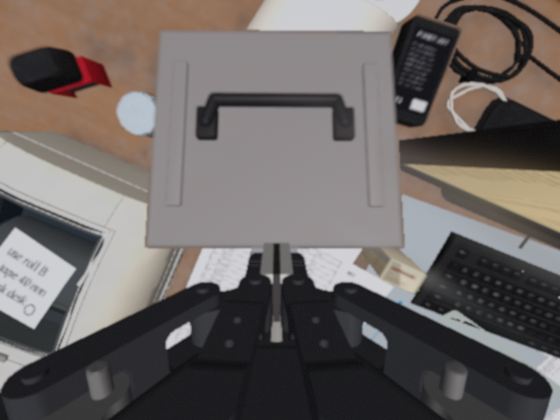

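The wrist view shows the lid's front edge along row 247. The fingertips are at (277,247), on the lid's mid-width (275). Pushing the lid down along its arc.

carry_out(deltas=[0.002, -0.002, 0.03, 0.009, -0.006, 0.004, -0.005, -0.002, 0.04, 0.009, -0.006, 0.004, -0.011, -0.002, 0.05, 0.009, -0.006, 0.004, -0.016, -0.002, 0.06, 0.009, -0.006, 0.004, -0.02, -0.002, 0.068, 0.009, -0.006, 0.004])

```text
time: 3.32
eef_pos: [0.527, -0.2794, 0.1883]
tcp_rot: [0.982, 0.191, -0.003, -0.003]
contact_force: [0.2, 0.6, 0.9]
opening: 0.006
finger_force: 0.5
```

```bash
python3 - <<'E'
from h import *
st(); print(delta([-64,0,178],0))
E
```

```text
t 3.33 tcp case [-64.    0.4 188.3] tilt [ 0.5 -0.3  0.3] F case [0.4 0.4 0.9] q [-0.66  0.16  1.81 -0.    1.18  0.53]
[0.0001, 0.0004, 0.0103, -0.008, 0.0054, -0.0052]
```

carry_out(deltas=[0, 0, 0.005, 0, 0, 0, 0, 0, 0.01, 0, 0, 0, 0, 0, 0.013, 0, 0, 0, 0, 0, 0.013, 0, 0, 0])

```text
time: 3.82
eef_pos: [0.5269, -0.2793, 0.1798]
tcp_rot: [0.981, 0.192, -0.005, -0.003]
contact_force: [-8.9, 2.6, 15.8]
opening: 0.0
finger_force: 8.0
```

```bash
python3 - <<'E'
from h import *
st()
c=cam("wrist"); im,d=ctrl.read_camera("wrist"); P,u,v=cloud(c,d); Q=(P-O)@C*1000
m=(abs(Q[:,1])<60)&(abs(Q[:,1])>35)&(Q[:,0]>-70)&(Q[:,0]<70)&(Q[:,2]>120)
A=np.polyfit(Q[m,0],Q[m,2],1); print(m.sum(),A,np.polyval(A,[-68,70]))
E
```

```text
t 3.83 tcp case [-64.1   0.4 179.8] tilt [ 0.5 -0.5  0.2] F case [-7.2  5.8 15.8] q [-0.66  0.17  1.81 -0.    1.17  0.53]
51531 [ -0.75432274 198.26281026] [249.55675625 145.46021879]
```

carry_out(deltas=[0, 0, -0.05, 0, 0.005, 0, -0.03, 0, -0.07, 0, 0.005, 0, -0.09, 0, -0.07, 0, 0.005, 0, -0.15, 0, -0.07, 0, 0.005, 0, -0.15, 0, -0.07, 0, 0.005, 0])

```text
time: 4.5
eef_pos: [0.3862, -0.3366, 0.246]
tcp_rot: [0.982, 0.189, -0.001, -0.004]
contact_force: [0.4, 0.5, -0.8]
opening: 0.003
finger_force: 0.0
```

```bash
python3 - <<'E'
from h import *
st()
for q,p in {"down":[-205,0,183]}.items(): print(delta(p,0))
c=cam("wrist"); im,d=ctrl.read_camera("wrist"); cv2.imwrite("pics/w2.png",im[:,:,::-1]); P,u,v=cloud(c,d); Q=(P-O)@C*1000
m=(abs(Q[:,1])<60)&(Q[:,0]>-40)&(Q[:,0]<70)&(Q[:,2]>120)
A=np.polyfit(Q[m,0],Q[m,2],1); print("lid",m.sum(),np.polyval(A,[-68,70]))
m=(abs(Q[:,1])<6)&(Q[:,0]>-175)&(Q[:,0]<-84)&(Q[:,2]>100); print(Q[m][::max(1,m.sum()//15)].round(0))
for q in ["bail_tongue","bail_bar","keeper_seat","lever_pad"]:
    for x in ctrl.find_in("wrist",q)[:1]: print(q,x["score"],np.round(x["uv"]),c_(px(c,d,x["uv"])).round(0))
E
```

```text
t 4.5 tcp case [-216.     0.9  246. ] tilt [ 0.5 -0.1  0.5] F case [ 0.6  0.3 -0.8] q [-0.92 -0.08  1.95  0.    1.28  0.27]
[0.0111, 0.0014, 0.063, -0.0089, 0.0013, -0.0094]Traceback (most recent call last):
  File "<stdin>", line 6, in <module>
    raise TypeError("expected non-empty vector for x")
TypeError: expected non-empty vector for x
```

View pics/w2.png

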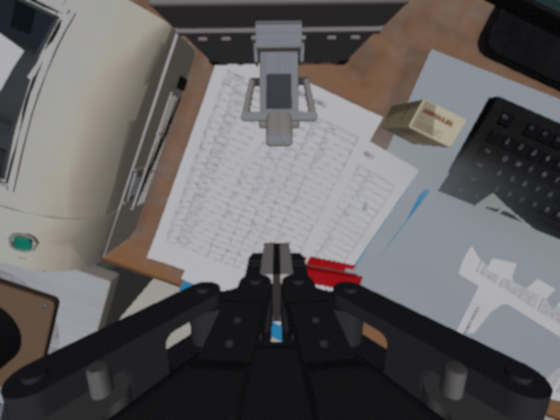

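The wrist view shows the case front along row ~25 and the loop and lever at rows 25–145. The tongue is at (280,130), in line with the fingers (277,250). The carton is well clear at (425,120). Next I go down outside the tongue.

carry_out(deltas=[0.011, 0.001, 0.04, -0.009, 0, -0.009, 0.011, 0.001, 0.063, -0.009, 0, -0.009, 0.011, 0.001, 0.063, -0.009, 0, -0.009])

```text
time: 4.92
eef_pos: [0.3992, -0.3299, 0.1807]
tcp_rot: [0.981, 0.196, -0.001, -0.002]
contact_force: [-0.0, 0.9, -0.3]
opening: 0.001
finger_force: 0.0
```

```bash
python3 - <<'E'
from h import *
st()
c=cam("wrist"); im,d=ctrl.read_camera("wrist"); P,u,v=cloud(c,d); Q=(P-O)@C*1000
m=(abs(Q[:,1])<40)&(Q[:,0]>-175)&(Q[:,0]<-84)&(Q[:,2]>100); print(m.sum());
T=Q[m]
for z in range(100,215,10):
    k=T[(T[:,2]>=z)&(T[:,2]<z+10)]
    if len(k)>5: print(z,len(k),np.percentile(k[:,0],[5,50,95]).round(0),np.percentile(k[:,1],[2,98]).round(0))
for p in ([-175,0,183],[-125,0,185],[-97,0,185]): print(delta(p,0))
E
```

```text
t 4.92 tcp case [-201.5    2.1  180.7] tilt [ 0.3 -0.1 -0.3] F case [ 0.3  0.9 -0.3] q [-0.89 -0.01  2.   -0.    1.15  0.29]
9437
100 1625 [-108.  -94.  -85.] [-24.  23.]
110 1396 [-119. -111. -103.] [-25.  23.]
120 1539 [-136. -127. -118.] [-24.  24.]
130 322 [-148. -132. -121.] [-27.  26.]
140 750 [-130.  -92.  -84.] [-27.  26.]
150 801 [-135.  -91.  -89.] [-27.  26.]
160 1126 [-143. -140. -137.] [-27.  26.]
170 402 [-144. -142. -139.] [-9.  8.]
180 476 [-149. -147. -144.] [-9.  8.]
190 1000 [-159. -154. -149.] [-9.  8.]
[0.0263, 0.0011, -0.0005, -0.0018, 0.0012, 0.0059]
[0.0763, 0.0014, -0.0026, -0.0018, 0.0012, 0.0059]
[0.1043, 0.0015, -0.0026, -0.0018, 0.0012, 0.0059]
```

carry_out(deltas=[0.025, 0.001, -0.002, 0, 0, 0.005, 0.04, 0.001, -0.002, 0, 0, 0.005, 0.055, 0.001, -0.002, 0, 0, 0.005, 0.067, 0.001, -0.003, 0, 0, 0.005, 0.077, 0.001, -0.003, 0, 0, 0.005])

```text
time: 5.6
eef_pos: [0.4713, -0.3029, 0.1862]
tcp_rot: [0.981, 0.193, -0.0, 0.0]
contact_force: [-0.8, -0.2, 0.3]
opening: -0.0
finger_force: 0.0
```

carry_out(deltas=[0.007, 0, 0, 0, 0, 0, 0.014, 0, 0, 0, 0, 0, 0.02, 0, 0, 0, 0, 0, 0.02, 0, 0, 0, 0, 0])

```text
time: 6.1
eef_pos: [0.4892, -0.2955, 0.186]
tcp_rot: [0.981, 0.193, -0.001, 0.0]
contact_force: [0.1, -0.2, -0.2]
opening: 0.0
finger_force: 0.0
```

```bash
python3 - <<'E'
from h import *
st()
c=cam("wrist"); im,d=ctrl.read_camera("wrist"); cv2.imwrite("pics/w3.png",im[:,:,::-1]); P,u,v=cloud(c,d); Q=(P-O)@C*1000
m=(abs(Q[:,1])<8)&(Q[:,0]>-120)&(Q[:,0]<-40)&(Q[:,2]>150)&(Q[:,2]<230)&(v<240); T=Q[m]
for x in range(-110,-40,5):
    k=T[(T[:,0]>=x)&(T[:,0]<x+5)]
    if len(k)>5: print(x,len(k),np.percentile(k[:,2],[5,50,95]).round(0))
E
```

```text
t 6.1 tcp case [-105.1   -0.2  186. ] tilt [ 0.  -0.1  0. ] F case [ 0.  -0.2 -0.2] q [-0.72  0.1   1.88 -0.    1.16  0.46]
-95 81 [152. 154. 155.]
-90 101 [151. 153. 154.]
-80 110 [172. 177. 182.]
-75 136 [183. 189. 194.]
-70 265 [195. 200. 201.]
-65 546 [179. 199. 201.]
-60 372 [178. 179. 198.]
-55 319 [178. 179. 180.]
-50 317 [178. 179. 180.]
-45 320 [178. 179. 180.]
```

View pics/w3.png

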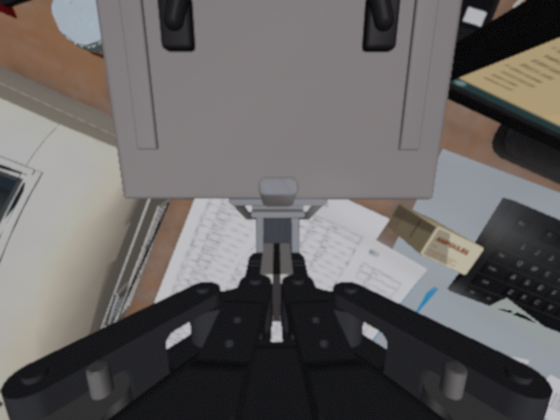

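The loop has swung over and leans on the lid's front edge: tongue at (279,190), bar at row ~208 behind the keeper's lip. I back off and test the 45° tilt in free air before lowering the lever.

carry_out(deltas=[-0.05, 0, -0.01, 0, -0.18, 0, -0.09, 0, -0.01, 0, -0.36, 0, -0.09, 0, -0.01, 0, -0.54, 0, -0.09, 0, -0.01, 0, -0.72, 0, -0.09, 0, -0.01, 0, -0.785, 0])

```text
time: 6.78
eef_pos: [0.406, -0.3292, 0.195]
tcp_rot: [0.906, 0.179, -0.378, 0.074]
contact_force: [0.0, -0.2, -1.2]
opening: 0.003
finger_force: 0.0
```

```bash
cat >> h.py <<'E'
def push(phi,th,extra=0,s=52):
    d=np.array([np.sin(phi),-np.cos(phi)]); n=np.array([np.cos(phi),np.sin(phi)])
    a=np.array([np.sin(np.radians(th)),np.cos(np.radians(th))]); sd=abs(a[0]*n[1]-a[1]*n[0])
    p=np.array([12,95])+s*d+(6+11*sd-extra)*n
    return [-75-p[0],0,p[1]]
E
python3 - <<'E'
from h import *
st()
for phi,th,e in ((2.05,45,-25),(2.05,15,-25),(2.05,15,-5),(1.57,25,0),(.9,38,0),(0,45,0)): print(phi,np.round(push(phi,th,e)),delta(push(phi,th,e),th))
E
```

```text
t 6.78 tcp case [-194.9    0.3  195. ] tilt [  0.1 -45.2  -0.1] F case [-0.  -0.2 -1.2] q [-0.59  0.29  1.78 -0.63  1.58  0.75]
2.05 [-114.    0.  156.] [0.0848, 0.0004, -0.0298, -0.0019, 1.5751, 0.0003]
2.05 [-115.    0.  153.] [0.0857, 0.0004, -0.0269, -0.0017, 1.0515, 0.0008]
2.05 [-125.    0.  135.] [0.0918, 0.0004, -0.0079, -0.0017, 1.0515, 0.0008]
1.57 [-139.    0.  106.] [0.1028, 0.0004, 0.0232, -0.0018, 1.226, 0.0006]
0.9 [-132.    0.   67.] [0.1352, 0.0005, 0.0448, -0.0019, 1.4529, 0.0004]
0 [-101.    0.   43.] [0.1742, 0.0006, 0.0402, -0.0019, 1.5751, 0.0003]
```

carry_out(deltas=[0, 0, 0, 0, 0.18, 0, 0, 0, 0, 0, 0.36, 0, 0, 0, 0, 0, 0.54, 0, 0, 0, 0, 0, 0.72, 0, 0, 0, 0, 0, 0.9, 0])

```text
time: 7.4
eef_pos: [0.406, -0.3302, 0.1973]
tcp_rot: [0.979, 0.193, 0.059, -0.01]
contact_force: [-0.3, 0.7, 0.0]
opening: 0.001
finger_force: 0.0
```

carry_out(deltas=[0, 0, 0, 0, 0.18, 0, 0, 0, 0, 0, 0.36, 0, 0, 0, 0, 0, 0.54, 0, 0, 0, 0, 0, 0.68, 0, 0, 0, 0, 0, 0.68, 0])

```text
time: 8.02
eef_pos: [0.4042, -0.3298, 0.1944]
tcp_rot: [0.906, 0.176, 0.379, -0.076]
contact_force: [-0.3, -0.2, 0.1]
opening: 0.002
finger_force: 0.0
```

```bash
python3 - <<'E'
from h import *
st()
for phi,th,e in ((2.05,15,-30),(2.05,15,-5),(1.57,25,0),(.9,38,0),(0,45,0)): print(phi,np.round(push(phi,th,e)),delta(push(phi,th,e),th))
E
```

```text
t 8.03 tcp case [-196.8    0.3  194.4] tilt [ 0.1 45.4  0.3] F case [-0.4 -0.1  0.1] q [-1.25 -0.06  2.17  0.85  1.24 -0.44]
2.05 [-113.    0.  158.] [0.0324, 0.0002, 0.0855, -0.0014, -0.5308, -0.0053]
2.05 [-125.    0.  135.] [0.0085, 0.0003, 0.0929, -0.0014, -0.5308, -0.0053]
1.57 [-139.    0.  106.] [-0.0227, 0.0005, 0.1035, -0.001, -0.3563, -0.0054]
0.9 [-132.    0.   67.] [-0.0446, 0.0006, 0.1356, -0.0003, -0.1294, -0.0054]
0 [-101.    0.   43.] [-0.0404, 0.0006, 0.1747, -0.0, -0.0072, -0.0054]
```

```bash
python3 - <<'E'
from h import *
a=(push(2.05,25,-20,55),25); print(a,delta(*a))
for phi,th in ((2.05,25),(1.9,25),(1.75,25),(1.6,28),(1.45,30),(1.3,32),(1.15,34),(1.0,36),(.85,38),(.7,40),(.55,42),(.4,44),(.25,45),(.1,45),(0,45)):
    print(phi,th,delta(push(phi,th,1,55),th,a))
E
```

```text
([np.float64(-119.79566459773854), 0, np.float64(151.16980113117373)], 25) [0.0232, 0.0002, 0.0852, -0.001, -0.3563, -0.0054]
2.05 25 [-0.0167, -0.0, 0.0128, 0.0, 0.0, 0.0]
1.9 25 [-0.0249, -0.0, 0.0176, 0.0, 0.0, 0.0]
1.75 25 [-0.0324, -0.0, 0.0237, 0.0, 0.0, 0.0]
1.6 28 [-0.0385, 0.0, 0.0307, -0.0, 0.0524, 0.0]
1.45 30 [-0.0434, 0.0, 0.0388, -0.0, 0.0873, 0.0]
1.3 32 [-0.0469, -0.0, 0.0477, 0.0, 0.1222, 0.0]
1.15 34 [-0.0489, 0.0, 0.057, -0.0, 0.1571, 0.0]
1.0 36 [-0.0493, -0.0, 0.0666, 0.0, 0.192, 0.0]
0.85 38 [-0.0484, -0.0, 0.0748, -0.0, 0.2269, 0.0]
0.7 40 [-0.0468, 0.0, 0.0817, 0.0, 0.2618, 0.0]
0.55 42 [-0.0444, -0.0, 0.0883, -0.0, 0.2967, 0.0]
0.4 44 [-0.0411, -0.0, 0.0947, -0.0, 0.3316, 0.0]
0.25 45 [-0.0371, -0.0, 0.1006, 0.0, 0.3491, 0.0]
0.1 45 [-0.0324, 0.0, 0.1059, 0.0, 0.3491, 0.0]
0 45 [-0.0288, 0.0, 0.1092, 0.0, 0.3491, 0.0]
```

carry_out(deltas=[0.023, 0, 0.03, -0.001, -0.18, -0.005, 0.023, 0, 0.085, -0.001, -0.356, -0.005, 0.023, 0, 0.085, -0.001, -0.356, -0.005, 0.023, 0, 0.085, -0.001, -0.356, -0.005])

```text
time: 8.52
eef_pos: [0.4776, -0.3001, 0.1536]
tcp_rot: [0.957, 0.192, 0.213, -0.04]
contact_force: [-1.0, -0.5, 0.2]
opening: 0.001
finger_force: 0.0
```

carry_out(deltas=[-0.017, 0, 0.013, 0, 0, 0, -0.025, 0, 0.018, 0, 0, 0, -0.032, 0, 0.024, 0, 0, 0, -0.0385, 0, 0.031, 0, 0.05, 0, -0.0385, 0, 0.031, 0, 0.05, 0])

```text
time: 9.15
eef_pos: [0.4556, -0.3094, 0.1077]
tcp_rot: [0.952, 0.188, 0.237, -0.046]
contact_force: [0.1, 1.3, -0.4]
opening: -0.003
finger_force: 0.0
```

```bash
python3 - <<'E'
from h import *
st(); print(push(1.6,28,1,55))
b=(push(1.6,28,1,55),28)
for phi,th in ((1.45,30),(1.3,32),(1.15,34),(1.0,36)): print(phi,delta(push(phi,th,1,55),th,b))
c=cam("wrist"); im,d=ctrl.read_camera("wrist"); cv2.imwrite("pics/w4.png",im[:,:,::-1])
E
```

```text
t 9.15 tcp case [-141.6   -0.3  107.7] tilt [-0.1 27.9 -0.1] F case [ 0.6  1.2 -0.4] q [-1.    0.08  2.12  0.61  0.94 -0.18]
[np.float64(-141.67154212405936), 0, np.float64(107.04710308575946)]
1.45 [-0.0054, 0.0, 0.0078, 0.0, 0.0349, 0.0]
1.3 [-0.0093, -0.0, 0.0165, 0.0, 0.0698, 0.0]
1.15 [-0.0118, 0.0, 0.0257, 0.0, 0.1047, -0.0]
1.0 [-0.0127, -0.0, 0.0352, 0.0, 0.1396, 0.0]
```

View pics/w4.png

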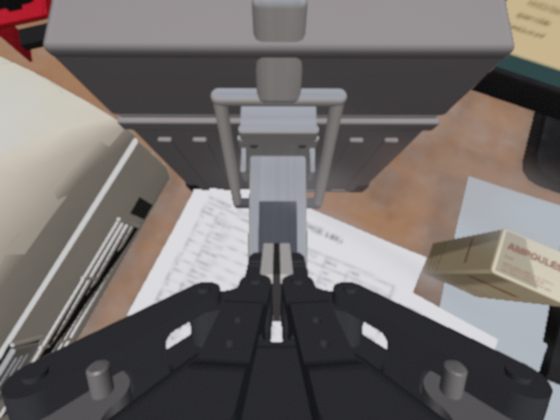

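The picture shows the lever under the fingers (278,220). The loop's bar (278,97) is still above the keeper (278,118), with its tongue leaning on the lid. I lower the lever further.

carry_out(deltas=[-0.0055, 0, 0.008, 0, 0.035, 0, -0.0095, 0, 0.0165, 0, 0.07, 0, -0.012, 0, 0.0255, 0, 0.105, 0, -0.012, 0, 0.0255, 0, 0.105, 0])

```text
time: 9.7
eef_pos: [0.4578, -0.3088, 0.0802]
tcp_rot: [0.938, 0.187, 0.286, -0.055]
contact_force: [0.2, 1.0, -0.7]
opening: 0.003
finger_force: 0.0
```

```bash
python3 - <<'E'
from h import *
st(); print(push(1.15,34,1,55))
b=(push(1.15,34,1,55),34)
for phi,th in ((1.0,36),(.85,38),(.7,40),(.55,42),(.4,44)): print(phi,delta(push(phi,th,1,55),th,b))
c=cam("wrist"); im,d=ctrl.read_camera("wrist"); cv2.imwrite("pics/w5.png",im[:,:,::-1]);P,u,v=cloud(c,d); Q=(P-O)@C*1000
for lo,hi in ((-8,8),(-24,-19),(19,24)):
  m=(Q[:,1]>lo)&(Q[:,1]<hi)&(Q[:,0]>-105)&(Q[:,0]<-50)&(Q[:,2]>130)&(v<240); T=Q[m]
  print(lo)
  for z in range(130,205,4):
    k=T[(T[:,2]>=z)&(T[:,2]<z+4)]
    if len(k)>5: print(z,len(k),np.percentile(k[:,0],[2,50,98]).round(1))
E
```

```text
t 9.7 tcp case [-139.2   -0.6   80.2] tilt [-0.1 33.9 -0.2] F case [ 0.6  0.8 -0.7] q [-1.04  0.14  2.15  0.77  0.92 -0.36]
[np.float64(-140.01623231904776), 0, np.float64(78.82154693325579)]
1.0 [-0.0019, -0.0, 0.0094, 0.0, 0.0349, 0.0]
0.85 [-0.0023, -0.0, 0.0176, -0.0, 0.0698, 0.0]
0.7 [-0.0018, -0.0, 0.0247, 0.0, 0.1047, 0.0]
0.55 [-0.0004, -0.0, 0.0316, -0.0, 0.1396, 0.0]
0.4 [0.0018, -0.0, 0.0385, -0.0, 0.1745, 0.0]
-8
138 52 [-92.8 -92.3 -91.5]
142 528 [-93.1 -91.8 -79.1]
146 606 [-93.2 -91.9 -80. ]
150 1076 [-93.1 -89.9 -79. ]
154 582 [-91.1 -79.3 -77.5]
158 627 [-79.4 -77.8 -75.9]
162 691 [-78.1 -76.4 -74.3]
166 769 [-76.8 -75.1 -73.3]
170 160 [-75.7 -74.6 -73.4]
-24
130 111 [-86.6 -76.2 -72.5]
134 92 [-85.5 -74.6 -73.4]
138 89 [-84.2 -80.7 -73.4]
142 48 [-83.1 -80.9 -79.3]
146 101 [-81.8 -80.8 -73. ]
150 309 [-81.1 -77.4 -72.9]
154 140 [-74.7 -73.8 -72.7]
158 148 [-75.1 -73.7 -72.6]
162 176 [-75.  -73.7 -72.6]
166 186 [-75.1 -73.8 -72.7]
170 36 [-75.  -74.1 -73.3]
19
130 155 [-87.3 -76.7 -72.5]
134 130 [-86.1 -83.2 -73.2]
138 108 [-84.8 -82.6 -73.7]
142 88 [-82.9 -81.5 -79.4]
146 111 [-82.2 -80.9 -74.3]
150 310 [-81.4 -77.2 -72.8]
154 142 [-74.7 -73.6 -72.6]
158 150 [-74.7 -73.7 -72.5]
162 172 [-74.7 -73.6 -72.3]
166 186 [-74.9 -73.7 -72.5]
170 22 [-75.3 -74.2 -73.5]
```

View pics/w5.png

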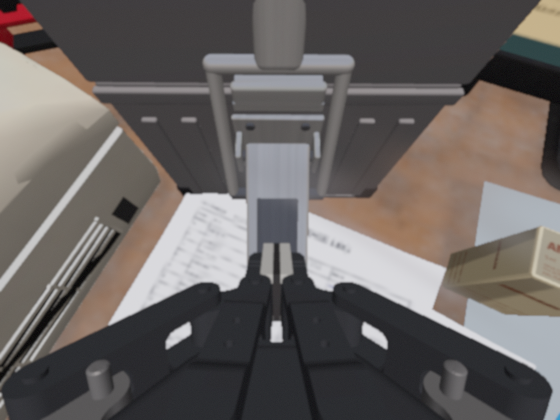

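The bar (278,63), at x about −78, z about 151, sits behind the keeper's lip, whose outer face is at x −93. Pushing the lever home.

carry_out(deltas=[-0.002, 0, 0.0095, 0, 0.035, 0, -0.0025, 0, 0.0175, 0, 0.07, 0, -0.002, 0, 0.025, 0, 0.105, 0, -0.0005, 0, 0.0315, 0, 0.14, 0, 0.002, 0, 0.0385, 0, 0.175, 0])

```text
time: 10.38
eef_pos: [0.4801, -0.3012, 0.0507]
tcp_rot: [0.909, 0.182, 0.368, -0.07]
contact_force: [-1.5, -1.5, 1.8]
opening: 0.0
finger_force: 1.0
```

```bash
python3 - <<'E'
from h import *
st()
b=(push(.4,44,1,55),44)
print(b)
for phi,th,e in ((.25,45,1),(.1,45,1),(0,45,2),(0,45,4)): print(phi,delta(push(phi,th,e,55),th,b))
E
```

```text
t 10.38 tcp case [-115.7   -2.    50.7] tilt [-0.3 44.  -0.3] F case [-2.  -0.8  1.8] q [-1.06  0.25  2.16  1.03  0.94 -0.61]
([np.float64(-116.99536568514588), 0, np.float64(47.9680936441729)], 44)
0.25 [0.0019, -0.0, 0.0069, 0.0, 0.0175, 0.0]
0.1 [0.0046, 0.0, 0.0134, 0.0, 0.0175, 0.0]
0 [0.0076, 0.0, 0.0184, 0.0, 0.0175, 0.0]
0 [0.009, 0.0, 0.0198, 0.0, 0.0175, 0.0]
```

carry_out(deltas=[0.002, 0, 0.007, 0, 0.0175, 0, 0.0045, 0, 0.0135, 0, 0.0175, 0, 0.0075, 0, 0.0185, 0, 0.0175, 0, 0.009, 0, 0.02, 0, 0.0175, 0, 0.009, 0, 0.02, 0, 0.0175, 0])

```text
time: 11.0
eef_pos: [0.4975, -0.2921, 0.0412]
tcp_rot: [0.906, 0.182, 0.375, -0.073]
contact_force: [-9.1, -1.1, 2.2]
opening: -0.003
finger_force: 4.2
```

```bash
python3 - <<'E'
from h import *
st(); print(push(0,45,0,55))
E
```

```text
t 11.0 tcp case [-96.1  -0.2  41.2] tilt [-0.1 44.9 -0.3] F case [-8.8  2.4  2.2] q [-1.03  0.28  2.15  1.07  0.92 -0.63]
[np.float64(-100.77817459305203), 0, np.float64(40.0)]
```

carry_out(deltas=[0.003, 0, 0.003, 0, 0, 0, 0.003, 0, 0.003, 0, 0, 0])

```text
time: 11.25
eef_pos: [0.4985, -0.2921, 0.0409]
tcp_rot: [0.907, 0.183, 0.372, -0.072]
contact_force: [-37.2, -5.8, 16.6]
opening: -0.004
finger_force: 17.5
```

carry_out(deltas=[-0.02, 0, -0.02, 0, 0, 0, -0.03, 0, -0.06, 0, 0, 0, -0.03, 0, -0.1, 0, 0, 0, -0.03, 0, -0.1, 0, 0, 0])

```text
time: 11.75
eef_pos: [0.4172, -0.3279, 0.0932]
tcp_rot: [0.906, 0.181, 0.376, -0.07]
contact_force: [-0.7, -1.3, -0.0]
opening: 0.001
finger_force: 0.0
```

```bash
python3 - <<'E'
from h import *
st()
c=cam("wrist"); im,d=ctrl.read_camera("wrist"); cv2.imwrite("pics/w6.png",im[:,:,::-1]);P,u,v=cloud(c,d); Q=(P-O)@C*1000
for lo,hi in ((-12,12),(19,24)):
  m=(Q[:,1]>lo)&(Q[:,1]<hi)&(Q[:,0]>-160)&(Q[:,0]<-50)&(Q[:,2]>10)&(v<240); T=Q[m]
  print(lo)
  for z in range(10,205,6):
    k=T[(T[:,2]>=z)&(T[:,2]<z+6)]
    if len(k)>5: print(z,len(k),np.percentile(k[:,0],[2,50,98]).round(1))
E
```

```text
t 11.75 tcp case [-184.1   -2.8   93.2] tilt [-0.5 45.  -0.2] F case [-1.2 -0.9 -0. ] q [-1.22  0.13  2.2   0.93  1.08 -0.62]
-12
22 116 [-95.9 -94.9 -93.6]
28 157 [-94.8 -93.2 -91.5]
34 96 [-93.3 -92.3 -90.9]
40 122 [-93.6 -92.9 -91.5]
46 127 [-93.6 -92.8 -91.5]
52 140 [-93.5 -92.7 -91.4]
58 147 [-93.6 -92.7 -91.4]
64 162 [-93.7 -92.7 -91.3]
70 204 [-93.3 -91.7 -90.7]
76 189 [-92.5 -91.7 -90.7]
82 197 [-92.4 -91.6 -90.6]
88 256 [-92.5 -91.4 -76. ]
94 630 [-92.3 -88.  -75.9]
100 336 [-91.1 -76.8 -75.5]
106 266 [-78.1 -76.6 -75.6]
112 402 [-77.3 -74.1 -72.6]
118 229 [-75.  -73.6 -72.7]
124 202 [-77.9 -76.6 -75.4]
136 199 [-93.6 -92.5 -91.2]
142 583 [-93.6 -92.2 -80.4]
148 1005 [-92.9 -83.2 -73. ]
154 540 [-83.9 -82.2 -72.8]
160 577 [-83.9 -82.2 -72.9]
166 287 [-84.1 -82.5 -80.4]
19
10 19 [-74.4 -73.6 -73. ]
16 20 [-74.5 -73.7 -73. ]
22 21 [-74.2 -73.6 -73. ]
28 25 [-74.3 -73.6 -72.6]
34 23 [-74.4 -73.5 -73.1]
40 26 [-74.6 -73.7 -73.1]
46 28 [-74.6 -73.7 -72.4]
52 29 [-74.5 -73.7 -72.9]
58 18 [-74.4 -73.6 -73.1]
70 37 [-83.5 -82.4 -76.8]
76 17 [-83.4 -82.4 -76.9]
82 18 [-91.7 -82.7 -81.5]
88 32 [-92.2 -91.1 -81.6]
94 43 [-92.3 -89.9 -81. ]
100 105 [-91.9 -81.6 -75.9]
106 65 [-82.4 -80.4 -75.7]
112 87 [-82.6 -76.4 -72.9]
118 75 [-82.7 -80.2 -72.9]
124 79 [-82.8 -80.2 -75.8]
130 113 [-82.4 -76.6 -71.7]
136 79 [-82.2 -80.  -72.9]
142 86 [-82.7 -81.3 -73. ]
148 182 [-81.7 -74.3 -72.4]
154 109 [-75.1 -73.8 -72.3]
160 112 [-75.6 -73.7 -72.5]
```

View pics/w6.png

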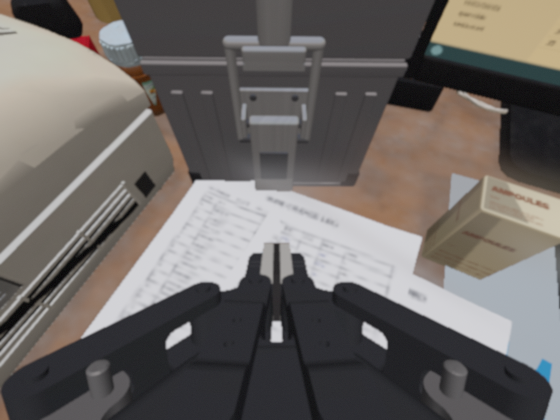

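The lever lies flat on the case (column 275, rows 120–190, at constant x of about −92.7). The bar (275,43) is hooked behind the lip, the carton and bottle are upright, and the gripper is clear.

```bash
python3 -c "
from h import *
st(); print(ctrl.sign_off())"
```

```text
t 11.8 tcp case [-183.3   -1.5   91.9] tilt [-0.3 45.  -0.2] F case [ 0.5  0.2 -0.4] q [-1.21  0.13  2.2   0.93  1.08 -0.62]
the job is handed in; nothing more can be done
None
```

The case is closed: lid shut, loop hooked behind the keeper's lip, lever flat and clamped, arm clear, with the carton and bottle still upright in the last picture; handed in at 11.8 s, no verdict returned.

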